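# Switch on the turntable drive under its hinged guard

## Task

Switch on the turntable's drive at the grey console: with the back of a finger under its lip, lift the hinged steel guard well up, flip the toggle beneath it over to its far position while the guard is up, then draw the finger out and let the guard drop fully shut. Fingertips only: grip nothing, use little force, and leave the console's other controls and everything else on the bench as they are.

Things in the scene. Friction and masses are not known exactly. Their poses are not given: they have to be found in the camera images.
- console: grey drive console bolted to the bench, 160 mm deep, 200 mm wide, flat level top panel 85 mm above the bench. Origin on the bench straight below the guarded toggle, which stands near the panel's front edge; x from the console's front (robot's side) to its back, y to its left, z up. Front face at x = -30 mm, back at +130 mm. A readout 12 mm high lies on the panel from x = 97 mm
- guard_hinge (a point): middle of the guard's hinge axis, at the guard's back: console x = +15.5 mm, 9 mm above the panel; the axis runs along the console's y. Fixed; axes as the console's
- guard_top (a point): middle of the guard's top face, console x = -8 mm, 38 mm above the panel when shut; moves with the guard. The guard is a plain sheet-steel hood, open underneath, 44 mm wide (console y), sides closed; its front face, at x = -35 mm, reaches down only to 19 mm above the panel (an undercut nose for the finger, running back to x = -18 mm). Axes fixed to the guard, as the console's when shut
- lip_edge (a point): middle of the rolled edge (6 mm thick, 44 mm wide) of the guard's lip, on the bead's axis; moves with the guard. The lip stands out from the top of the hood's front, flaring slightly up, to this edge at console x = -48 mm, 40 mm above the panel (125 mm above the bench) when shut, 13 mm in front of the hood's front face; only the bench lies beneath it. Axes fixed to the guard, as the console's when shut
- guard (a joint): opening of the guard, rad: 0 shut, grows as the lip rises and swings back, stop at 1.7. A light spring and its weight (60 g) always close it: about 1 N at the lip lifts it, and it does not stay up by itself
- toggle_pivot (a point): pivot of the guarded toggle, console x = y = 0, 2 mm above the panel, hidden under the shut guard; fixed, axes as the console's. The steel bat is round, 28 mm long from this pivot, 7.6 mm thick over its upper 40 %, 5.7 mm below
- toggle_tip (a point): top end of the guarded toggle's bat; moves with it. Off: console x = -8 mm, 29 mm above the panel. On: x = +8 mm, same height. Axes turn with the bat
- toggle (a joint): guarded toggle, rad: 0 off, leaning 0.3 rad from upright towards the console's front; 0.6 on, leaning 0.3 rad to its back. It snaps over past the middle (0.3) and needs about 3 N near the bat's end
- small_toggle (a joint): the unguarded small toggle (20 mm long) on the panel at console (30, -70) mm; rad: 0 as it stands, 0.6 thrown; to be left alone
- dial (a joint): black dial, 36 mm wide and 24 mm high, on the panel at console (30, 70) mm, rad; to be left as it is
- turntable: grey cast-iron turntable, 244 mm across, 92 mm high, fixed, with its motor 220 mm out along its own x; origin at the centre of its underside
- cell: white ceramic conductivity cell, 60 mm across its foot, 115 mm tall, standing loose on the turntable; origin at the centre of its underside
- valve: brass bleed valve, about 26 mm across with a side spout reaching 30 mm, 45 mm tall, standing on the bench; origin at the centre of its underside
- plug: red silicone end plug, 38 mm across, 30 mm tall, standing on the bench; origin at the centre of its underside
- hexkey: stubby steel hex key, long arm 60 mm along its x, 8 mm thick, lying on the bench; origin under the middle of the long arm
- housing: polished titanium pressure sensor housing, 52 mm across, 144 mm tall, standing at the back of the bench; origin at the centre of its underside
- jar: small screw-capped sample jar, 40 mm across, 50 mm tall, standing on the bench; origin at the centre of its underside
- dial_mark (a point): white mark on top of the dial, 12 mm off its axis; axes turn with the dial

How it is judged:
On the way, in this order (a step that is already met when the one before it is completed fails the run):
1. the guard is lifted well up (over 0.4 rad) with the toggle still off (value of joint guard above 0.4 rad and value of joint toggle below 0.2 rad), for 0.1 s.
2. the toggle is flipped on while the guard is up (value of joint toggle above 0.5 rad and value of joint guard above 0.25 rad), for 0.1 s.
At the end, for the whole second after the job is handed in: The toggle is on (over 0.5 of 0.6 rad), the guard has dropped shut (under 0.06 rad) and is at rest, the small toggle is as it was (value of joint toggle above 0.5 rad and value of joint guard below 0.06 rad and value of joint small_toggle below 0.1 rad and not (velocity of joint guard above 0.1 rad/s) and not (velocity of joint guard below -0.1 rad/s)); the robot touches nothing.
It fails at once if a finger pinches or forces the guard (over 25 N) (contact force between the fingers and guard above 25 N).
It fails at once if a finger pinches or forces the toggle (over 25 N) (contact force between the fingers and toggle above 25 N).
It fails at once if the small toggle is thrown (value of joint small_toggle above 0.3 rad).
It fails at once if the dial is turned (its mark moves over 4 mm, 0.33 rad) (distance of dial_mark from where it was at the start of the episode above 0.004 m).
It fails at once if a bystander is pushed, lifted or knocked over (moved over 15 mm) (distance of any of cell, valve, plug, hexkey, housing, jar from where it was at the start of the episode above 0.015 m).
It also fails if it takes over 35 s, if anything falls off the work surface, if the arm or the gripper's body presses on something with over 40 N, if the wrist force passes 120 N, or if a joint passes its speed limit or range.

## Robot

A 6-joint arm with a two-finger parallel gripper is mounted at the origin on the work surface. World frame = base frame: x ahead of the robot, y to its left, z up, the work surface at z = 0. Lengths are in m, angles in rad, forces in N, time in s.
With the tool pointing down it reaches from about 0.35 to 0.975 m from the base axis. Payload 4.9 kg.
Tool frame: the origin (TCP) lies at the very end of the fingers, on their centre line; the grasp point (between the pads) lies 19 mm behind it; z points along the fingers, y is the line along which they close (so a half turn about z gives the same grasp; the last joint's range is limited). The gripper opens to 85 mm and grips with 20 to 120 N. Pads are 22 mm wide; open, the fingers measure 114 mm over their backs; the gripper's body (76 mm by 85 mm) begins 54 mm behind the grasp point. The pads swing forward as they close: fully open they stand 13 mm farther back than shut.
Start: joints at [1.025, 0.053, 1.613, -0, 1.476, -0.119], TCP at [0.259, 0.569, 0.231] pointing down, gripper open.
Joint ranges: [-3.01, 3.01], [-1.01, 2.22], [0.06, 2.58], [-1.02, 4.17], [0.09, 2.62], [-3.14, 3.14]. Speed limits (rad/s): [2.57, 2.57, 3.14, 3.14, 3.14, 3.14].

## Interface

Orientations are given as a rotation vector (axis times angle).
In Python, from station import ctrl, imaging gives the robot as it stands.
- The arm moves only by the tool play_rows, never from a script. Its argument "series" is a list of rows, each a list of 3 entries, a list of its own where there are three numbers: the opening, from 0 (shut) to 1 (fully open), then the shift along the tool's x, y, z each as a share of 0.05 m, from -1 to 1, then the turn, a rotation vector about the tool's x, y, z each as a share of 8 degrees, from -1 to 1. In form: [[grip, [dx, dy, dz], [ax, ay, az]], ...]. A call has 1 to 8 rows; each row shifts and turns the commanded pose from where the row before left it, along the tool's axes as they then stand; what a row does not reach is not made up. A row lasts 1/8 s, in which the tool goes at most 62.5 mm and 10.7 degrees, less where a joint would pass 70% of its speed; a pose out of reach is approached as far as the arm can. A call with a number of a shift or a turn outside -1 to 1 is refused whole. A call with a gripper value outside its range is refused whole. The fingers move at their own pace and stop on an object; "force" is the grip in N (left out, the last holds). Time passes only in rows, so rows that do not move let the fingers close. It gives the time, the measured TCP pose, the force, the opening and the grip force at its end, in the units of the state.
- ctrl.get_obs(): the state, without advancing time (a new reading comes with each control period).
- imaging.get_image(name): name is "scene" or "top" or "wrist"; returns a dict with "color" (480x640x3 uint8, blue, green, red), "fx", "fy", "cx", "cy" (pixels), "extrinsics" (4x4, takes a point from world to camera coordinates); the wrist camera has in their place "hand_eye" (4x4, takes a point from camera to tool coordinates, whose origin is the TCP and whose axes are the flange's). Camera axes: x right, y down, z forward; pixel columns grow to the right and rows downward; lengths in m; the calibration is good to about 2 mm. A picture is of the moment at which its call begins: read the wrist's pose just before it. There is no depth.
- ctrl.finish_job(): hands the job in; it is judged then, once.
The state is a dict: "t": time; "q": joint angles; "dq": joint speeds; "effort": joint torques, N m; "tool_pos": TCP position; "tool_rot": TCP orientation; "contact_force": force on the tool from outside, world axes, zero at the start; "wrist_torque": the same for the moment, N m; "opening": finger opening in m; "grip_force": force on a finger pad.
Only numpy, scipy, OpenCV 4.12 (cv2) and the standard library are available. Lean on these libraries where they do the work, as an engineer would, in place of code of your own. Each camera call takes 0.05 s, during which the arm holds its last target. There are 200 camera calls.

## Working session

There is one attempt and no reset: what is moved stays moved. The work goes in short steps, Python scripts to look and compute and a tool call to move; the robot and the scene stay as the last step left them, time stands still between calls to the robot, and variables do not carry over. Pictures are saved under pics/ and viewed, at most 10 in all, crops included, and the job is handed in when it is done.

Besides the shell and the picture viewer there is one more tool, called after "Call:" as a command line: name --argument value ..., lists and objects as JSON in quotes. play_rows: Moves the arm, as the interface text tells. Shift numbers are shares of 0.05 m and turn numbers shares of 8 degrees, none past 1 either way. Its arguments: {"type":"object","properties":{"series":{"type":"array"},"force":{"type":"number"}},"required":["series"]}

```bash
mkdir -p pics; python3 - <<'E'
from station import ctrl, imaging
import cv2,numpy as np,pickle
o=ctrl.get_obs();print(o)
d={}
for n in("scene","top","wrist"):
    d[n]=imaging.get_image(n);cv2.imwrite(f"pics/{n}0.png",d[n]["color"])
    print(n,[d[n][k] for k in("fx","fy","cx","cy")],d[n].get("extrinsics",d[n].get("hand_eye")))
d["o"]=o
pickle.dump(d,open("d0.pkl","wb"))
E
```

```text
{'t': 0.0, 'q': array([ 1.02498524e+00,  5.33550830e-02,  1.61430868e+00,  7.71681389e-06,
        1.47598872e+00, -1.18997506e-01]), 'dq': array([ 0.00045837, -0.0009477 ,  0.00048613,  0.00071484, -0.00088083,
       -0.00016936]), 'effort': array([ 9.44128733e-04, -3.93686306e+01, -3.70179141e+01,  1.20095306e-04,
        7.04934428e-03, -1.90685569e-05]), 'tool_pos': array([0.25840168, 0.56839379, 0.23005535]), 'tool_rot': array([-6.65216807e-01, -3.06966012e+00,  3.05385186e-03]), 'contact_force': array([0.27155023, 0.0575243 , 0.19407109]), 'wrist_torque': array([ 0.00319187, -0.00059633, -0.00496416]), 'grip_force': 0.0, 'opening': 0.0856580721508861}
scene [565.504850922775, 565.504850922775, 310.6703147621079, 235.05068104768847] [[ 3.56588842e-01  9.34261415e-01  7.61957456e-05 -2.01128289e-01]
 [ 6.50177128e-01 -2.48100999e-01 -7.18133412e-01 -3.06847682e-01]
 [-6.70905433e-01  2.56127903e-01 -6.95905451e-01  1.44768328e+00]
 [ 0.00000000e+00  0.00000000e+00  0.00000000e+00  1.00000000e+00]]
top [525.1519803799097, 525.1519803799097, 322.74784916454666, 237.9689993880899] [[ 0.07554526 -0.99713517 -0.00379114 -0.03314192]
 [-0.97175852 -0.07276919 -0.22447723  0.60953527]
 [ 0.22355827  0.02064226 -0.97447196  0.81736371]
 [ 0.          0.          0.          1.        ]]
wrist [383.2430910128187, 383.2430910128187, 325.79509532620824, 235.0940588192763] [[ 2.10643832e-04 -9.51308383e-01 -3.08240679e-01  7.95283795e-02]
 [ 9.99999847e-01  3.57881135e-04 -4.21136901e-04 -1.03618315e-03]
 [ 5.10944588e-04 -3.08240543e-01  9.51308313e-01 -1.42794092e-01]
 [ 0.00000000e+00  0.00000000e+00  0.00000000e+00  1.00000000e+00]]
```

View pics/top0.png

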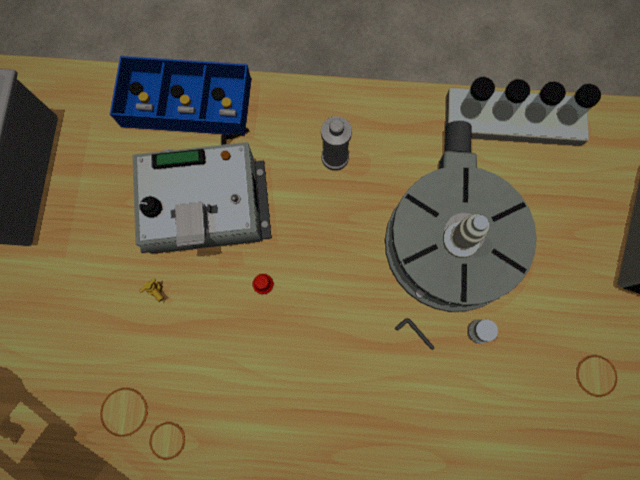

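View pics/scene0.png

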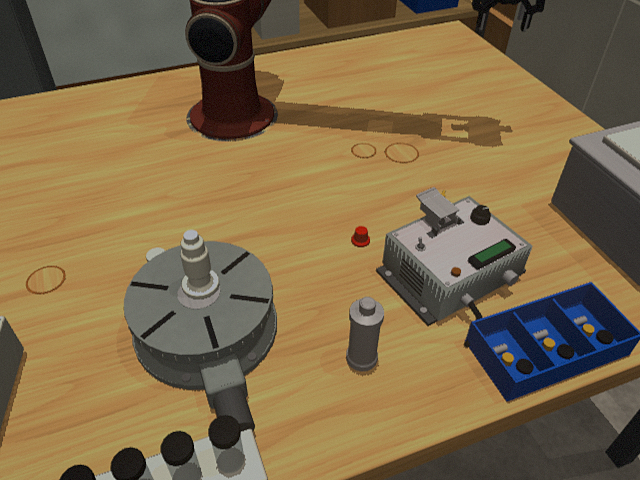

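```bash
python3 - <<'E'
import cv2,numpy as np
a=cv2.imread("pics/top0.png")[135:260,120:280];b=cv2.imread("pics/scene0.png")[180:330,370:540]
a=cv2.resize(a,None,fx=5,fy=4.8,interpolation=cv2.INTER_CUBIC)
a=cv2.imread("pics/top0.png")[135:255,120:280];a=cv2.resize(a,None,fx=5,fy=5,interpolation=cv2.INTER_CUBIC);cv2.imwrite("pics/topc.png",a)
b=cv2.resize(b,None,fx=4,fy=4,interpolation=cv2.INTER_CUBIC);cv2.imwrite("pics/scenec.png",b)
E
```

```text
(no output)
```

View pics/topc.png

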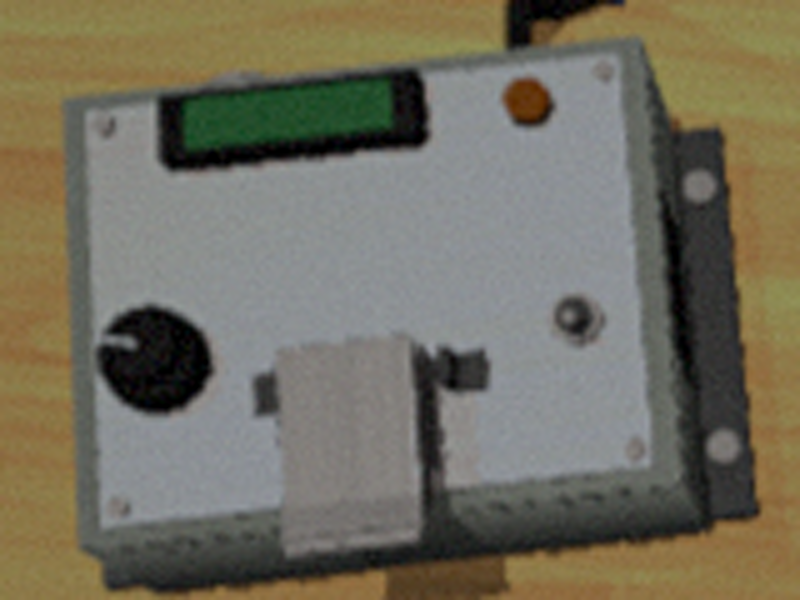

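View pics/scenec.png

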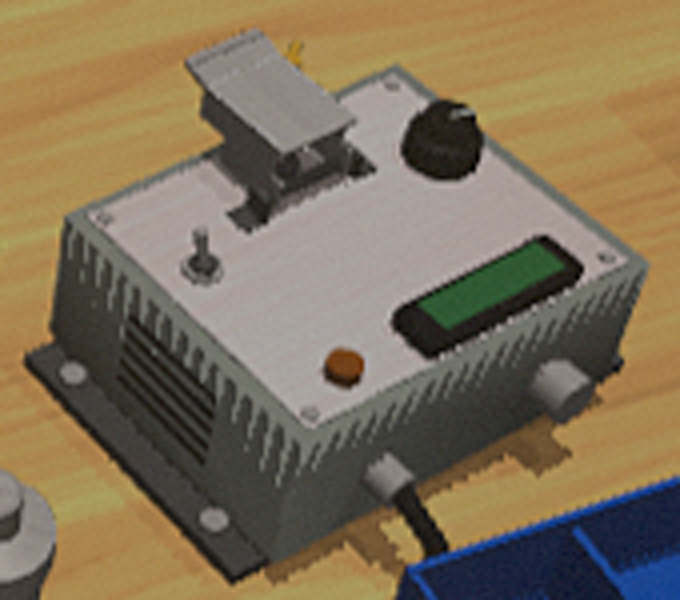

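```bash
cat > h.py <<'E'
import numpy as np,pickle
from scipy.spatial.transform import Rotation as R
def proj(c,P,E=None):
    E=c["extrinsics"] if E is None else E
    p=np.atleast_2d(P)@E[:3,:3].T+E[:3,3]
    return np.c_[c["fx"]*p[:,0]/p[:,2]+c["cx"],c["fy"]*p[:,1]/p[:,2]+c["cy"]]
def W(p,P):
    c,s=np.cos(p[2]),np.sin(p[2]);P=np.atleast_2d(P)
    return np.c_[p[0]+c*P[:,0]-s*P[:,1],p[1]+s*P[:,0]+c*P[:,1],P[:,2]]
E
python3 - <<'E'
from h import *
from scipy.optimize import least_squares
d=pickle.load(open("d0.pkl","rb"))
top=[((.13,.1,.085),(66,100)),((.13,-.1,.085),(640,40)),((-.051,.022,.125),(285,557)),((-.051,-.022,.125),(418,542)),((.03,-.07,.087),(580,322)),((.03,.07,.109),(157,352))]
sc=[((.13,-.1,.085),(310,432)),((.13,.1,.085),(648,265)),((-.03,.1,.085),(395,65)),((-.03,-.1,.085),(67,220)),((-.051,-.022,.125),(186,65)),((-.051,.022,.125),(263,30)),((.03,-.07,.087),(203,270))]
tp=np.array([a for a,_ in top]);tu=np.array([b for _,b in top])/5+[120,135]
sp=np.array([a for a,_ in sc]);su=np.array([b for _,b in sc])/4+[370,180]
rt=lambda p:proj(d["top"],W(p,tp))-tu
rs=lambda p:proj(d["scene"],W(p,sp))-su
for n,f in(("both",lambda p:np.r_[rt(p).ravel(),rs(p).ravel()]),("top",lambda p:rt(p).ravel()),("scene",lambda p:rs(p).ravel())):
    r=least_squares(f,[.6,.3,0],loss="soft_l1");print(n,r.x);
    if n=="both":print(rt(r.x).round(1).tolist(),rs(r.x).round(1).tolist());np.save("pose.npy",r.x);pb=r.x
w=lambda x,y,z:W(pb,[x,y,z])[0].round(4)
print("lip",w(-.048,0,.125),"hinge",w(.0155,0,.094),"tip",w(-.008,0,.114))
def inter(u,c,z):
    E=c["extrinsics"];r=E[:3,:3].T@np.array([(u[0]-c["cx"])/c["fx"],(u[1]-c["cy"])/c["fy"],1]);o=-E[:3,:3].T@E[:3,3];return (o+r*(z-o[2])/r[2]).round(3)
print("valve",inter((155,290),d["top"],.03),"plug",inter((262,284),d["top"],.03))
print(R.from_rotvec(d["o"]["tool_rot"]).as_matrix().round(3))
E
```

```text
both [0.62093934 0.22874081 0.1896287 ]
[[-1.3, -0.8], [-0.4, -1.3], [-0.8, -0.0], [0.5, -0.1], [-1.4, -1.2], [-4.4, -1.8]] [[-2.2, 4.4], [0.2, -0.1], [-0.3, -0.4], [-1.6, -1.1], [-1.9, -0.8], [-2.5, -0.1], [-0.8, -0.4]]
top [0.61962689 0.22698953 0.18705336]
scene [0.62223157 0.23052856 0.195015  ]
lip [0.5738 0.2197 0.125 ] hinge [0.6362 0.2317 0.094 ] tip [0.6131 0.2272 0.114 ]
valve [0.506 0.296 0.03 ] plug [0.53  0.112 0.03 ]
[[-0.91   0.414 -0.001]
 [ 0.414  0.91  -0.002]
 [ 0.    -0.002 -1.   ]]
```

Top view: the console lies yawed, its lip's front edge at about (177–204, 244–246); the scene view shows the shut guard from behind. The small toggle and dial are well to either side. Next I move to a standoff in front of the guard, tilted and with the fingers shut, to measure with the wrist camera.

```bash
cat >> h.py <<'E'
def tgt(p,cx,cy,cz,a):
    a=np.radians(a);c,s=np.cos(p[2]),np.sin(p[2])
    X=np.array([-s,c,0]);F=np.array([c,s,0]);U=np.array([0,0,1.])
    Z=np.cos(a)*F-np.sin(a)*U
    return W(p,[cx,cy,cz])[0],np.c_[X,np.cross(Z,X),Z]
def rows(pos,rv,T,n):
    P,M=T;r0=R.from_rotvec(rv);rel=(r0.inv()*R.from_matrix(M)).as_rotvec()
    for i in range(n):
        r=r0*R.from_rotvec(rel*i/n)
        print((r.inv().apply((P-pos)/n)/.05).round(2).tolist(),(np.degrees(rel/n)/8).round(2).tolist())
def con(p,w):  # world -> console
    c,s=np.cos(p[2]),np.sin(p[2]);v=np.asarray(w)-[p[0],p[1],0]
    return np.array([c*v[0]+s*v[1],-s*v[0]+c*v[1],v[2]])
E
python3 - <<'E'
from h import *
from station import ctrl
p=np.load("pose.npy");o=ctrl.get_obs()
rows(o["tool_pos"],o["tool_rot"],tgt(p,-.14,0,.165,38),14)
E
```

```text
[-0.51, -0.34, 0.09] [-0.43, -0.22, 0.45]
[-0.53, -0.32, 0.09] [-0.43, -0.22, 0.45]
[-0.54, -0.29, 0.09] [-0.43, -0.22, 0.45]
[-0.56, -0.26, 0.09] [-0.43, -0.22, 0.45]
[-0.57, -0.23, 0.09] [-0.43, -0.22, 0.45]
[-0.58, -0.2, 0.1] [-0.43, -0.22, 0.45]
[-0.59, -0.17, 0.1] [-0.43, -0.22, 0.45]
[-0.6, -0.13, 0.11] [-0.43, -0.22, 0.45]
[-0.6, -0.1, 0.13] [-0.43, -0.22, 0.45]
[-0.6, -0.07, 0.14] [-0.43, -0.22, 0.45]
[-0.6, -0.04, 0.15] [-0.43, -0.22, 0.45]
[-0.6, -0.02, 0.17] [-0.43, -0.22, 0.45]
[-0.59, 0.01, 0.19] [-0.43, -0.22, 0.45]
[-0.58, 0.04, 0.21] [-0.43, -0.22, 0.45]
```

Call:
play_rows --series '[[0,[-0.51,-0.34,0.09],[-0.43,-0.22,0.45]],[0,[-0.53,-0.32,0.09],[-0.43,-0.22,0.45]],[0,[-0.54,-0.29,0.09],[-0.43,-0.22,0.45]],[0,[-0.56,-0.26,0.09],[-0.43,-0.22,0.45]],[0,[-0.57,-0.23,0.09],[-0.43,-0.22,0.45]],[0,[-0.58,-0.2,0.1],[-0.43,-0.22,0.45]],[0,[-0.59,-0.17,0.1],[-0.43,-0.22,0.45]],[0,[-0.6,-0.13,0.11],[-0.43,-0.22,0.45]]]' --force 20

```text
t: 1.15
tool_pos: [0.3876, 0.3582, 0.1936]
tool_rot: [1.247, 2.444, 0.582]
contact_force: [1.2, 0.0, -0.6]
opening: 0.0001
grip_force: 0.0
```

Call:
play_rows --series '[[0,[-0.6,-0.1,0.13],[-0.43,-0.22,0.45]],[0,[-0.6,-0.07,0.14],[-0.43,-0.22,0.45]],[0,[-0.6,-0.04,0.15],[-0.43,-0.22,0.45]],[0,[-0.6,-0.02,0.17],[-0.43,-0.22,0.45]],[0,[-0.59,0.01,0.19],[-0.43,-0.22,0.45]],[0,[-0.58,0.04,0.21],[-0.43,-0.22,0.45]],[0,[0,0,0],[0,0,0]],[0,[0,0,0],[0,0,0]]]'

```text
t: 2.15
tool_pos: [0.4852, 0.2036, 0.1663]
tool_rot: [1.528, 1.863, 0.913]
contact_force: [-0.2, 0.3, 0.5]
opening: -0.0001
grip_force: 0.0
```

```bash
python3 - <<'E'
from h import *
from station import ctrl,imaging
import cv2
p=np.load("pose.npy");o=ctrl.get_obs();c=imaging.get_image("wrist");pickle.dump((o,c),open("d1.pkl","wb"))
print(con(p,o["tool_pos"]),o["contact_force"],o["q"],o["opening"])
rows(o["tool_pos"],o["tool_rot"],tgt(p,-.14,0,.165,38),1)
cv2.imwrite("pics/w1.png",c["color"])
E
```

```text
[-0.13808659  0.00090577  0.16625783] [-0.16109298  0.32522854  0.5002364 ] [ 0.29841603 -0.68068389  2.48076958 -0.18801104  0.43968395  0.23344957] -9.475052958718584e-05
[-0.02, -0.04, -0.01] [0.03, -0.04, 0.03]
```

View pics/w1.png

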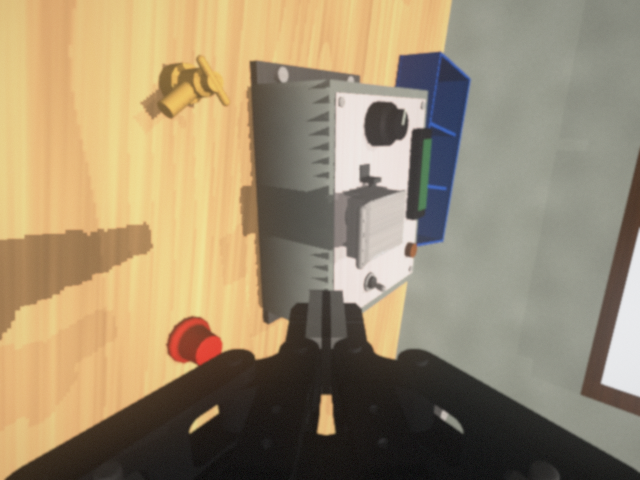

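```bash
cat >> h.py <<'E'
def wE(o,c):
    T=np.eye(4);T[:3,:3]=R.from_rotvec(o["tool_rot"]).as_matrix();T[:3,3]=o["tool_pos"]
    return np.linalg.inv(T@c["hand_eye"])
E
python3 - <<'E'
from h import *
import cv2
o,c=pickle.load(open("d1.pkl","rb"));E=wE(o,c);p=np.load("pose.npy")
H=np.linalg.inv(c["hand_eye"])
print(proj(c,[[x,y,z] for x in(-.011,.011) for y in(.008,.0145) for z in (0,-.01,-.02)],H).round(0).tolist())
f=[(-.03,.1,.085),(-.03,-.1,.085),(.13,.1,.085),(-.051,.022,.125),(-.051,-.022,.125),(-.035,.022,.104),(-.035,-.022,.104),(.03,-.07,.085),(.03,.07,.109),(.0155,.022,.123)]
u=proj(c,W(p,f),E);print(u.round(1).tolist())
b=c["color"][80:330,240:460];b=cv2.resize(b,None,fx=2.4,fy=2.4,interpolation=cv2.INTER_CUBIC)
for q in u: cv2.drawMarker(b,tuple(int(v) for v in ((q-[240,80])*2.4)),(0,0,255),cv2.MARKER_CROSS,9,1)
cv2.imwrite("pics/w1c.png",b)
E
```

```text
[[346.0, 330.0], [347.0, 344.0], [348.0, 359.0], [361.0, 330.0], [363.0, 344.0], [365.0, 359.0], [346.0, 284.0], [348.0, 295.0], [349.0, 307.0], [362.0, 284.0], [365.0, 295.0], [367.0, 307.0]]
[[330.1, 80.3], [328.2, 337.7], [427.5, 91.4], [359.2, 206.7], [357.2, 270.6], [346.5, 198.3], [345.3, 257.1], [367.6, 281.3], [400.5, 125.3], [404.2, 190.8]]
```

View pics/w1c.png

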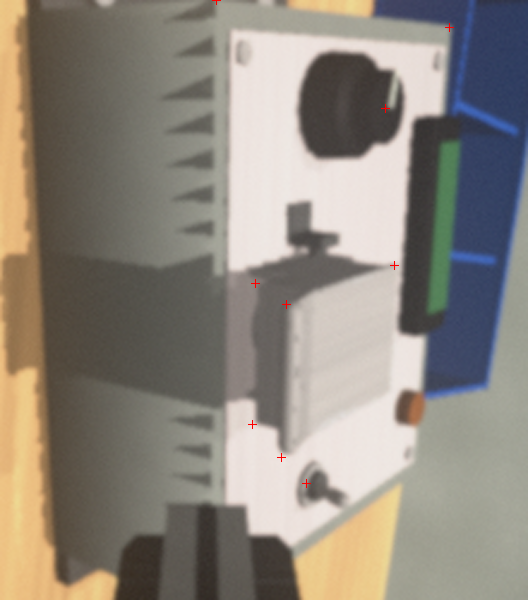

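Wrist picture: the pose model lands on the guard within about 2 px (about 1.5 mm). The finger's nose is about 16 mm thick for 17 mm, with a step behind it to 29 mm. I'll go in at a flat 15° tilt, low in front of the nose.

```bash
python3 - <<'E'
from h import *
from station import ctrl
p=np.load("pose.npy");o=ctrl.get_obs()
rows(o["tool_pos"],o["tool_rot"],tgt(p,-.09,0,.092,15),5)
E
```

```text
[-0.01, -0.12, 0.33] [-0.57, -0.01, 0.0]
[-0.01, -0.14, 0.32] [-0.57, -0.01, 0.0]
[-0.01, -0.17, 0.31] [-0.57, -0.01, 0.0]
[-0.01, -0.19, 0.3] [-0.57, -0.01, 0.0]
[-0.01, -0.22, 0.28] [-0.57, -0.01, 0.0]
```

Call:
play_rows --series '[[0,[0,-0.12,0.33],[-0.57,0,0]],[0,[-0.01,-0.14,0.32],[-0.57,0,0]],[0,[-0.01,-0.17,0.31],[-0.57,0,0]],[0,[-0.01,-0.19,0.3],[-0.57,0,0]],[0,[-0.01,-0.22,0.28],[-0.57,0,0]],[0,[0,0,0],[0,0,0]],[0,[0,0,0],[0,0,0]]]'

```text
t: 3.08
tool_pos: [0.5031, 0.1891, 0.1664]
tool_rot: [1.373, 1.655, 1.092]
contact_force: [-0.4, 1.5, -0.2]
opening: -0.0003
grip_force: 0.0
```

```bash
python3 - <<'E'
from h import *
from station import ctrl,imaging
import cv2
p=np.load("pose.npy");o=ctrl.get_obs();c=imaging.get_image("wrist");E=wE(o,c);pickle.dump((o,c),open("d2.pkl","wb"))
print(con(p,o["tool_pos"]),o["contact_force"],o["q"])
rows(o["tool_pos"],o["tool_rot"],tgt(p,-.09,0,.092,15),1)
f=[(-.03,.1,.085),(-.03,-.1,.085),(-.051,.022,.125),(-.051,-.022,.125),(-.035,.022,.104),(-.035,-.022,.104),(-.03,.022,.085),(.03,-.07,.085)]
u=proj(c,W(p,f),E);print(u.round(0).tolist())
x0,y0=200,100
b=cv2.resize(c["color"][y0:y0+230,x0:x0+250],None,fx=2.6,fy=2.6,interpolation=cv2.INTER_CUBIC)
for q in u: cv2.drawMarker(b,tuple(int(v) for v in ((q-[x0,y0])*2.6)),(0,0,255),cv2.MARKER_CROSS,9,1)
cv2.imwrite("pics/w2.png",b)
print("-- insert");rows(*[o[k] for k in("tool_pos","tool_rot")],tgt(p,-.0335,0,.0925,15),3)
E
```

```text
[-0.12316179 -0.01669466  0.16643472] [-0.39956693  1.47299265 -0.17852044] [ 0.26141028 -0.65958622  2.58255922 -1.02391487  0.09029109  1.04625432]
[0.35, -1.11, 1.18] [-0.98, 0.08, 0.03]
[[263.0, 43.0], [275.0, 327.0], [309.0, 180.0], [310.0, 250.0], [290.0, 173.0], [292.0, 238.0], [269.0, 170.0], [308.0, 264.0]]
-- insert
[0.12, -0.22, 0.74] [-0.33, 0.03, 0.01]
[0.12, -0.26, 0.73] [-0.33, 0.03, 0.01]
[0.11, -0.29, 0.72] [-0.33, 0.03, 0.01]
```

View pics/w2.png

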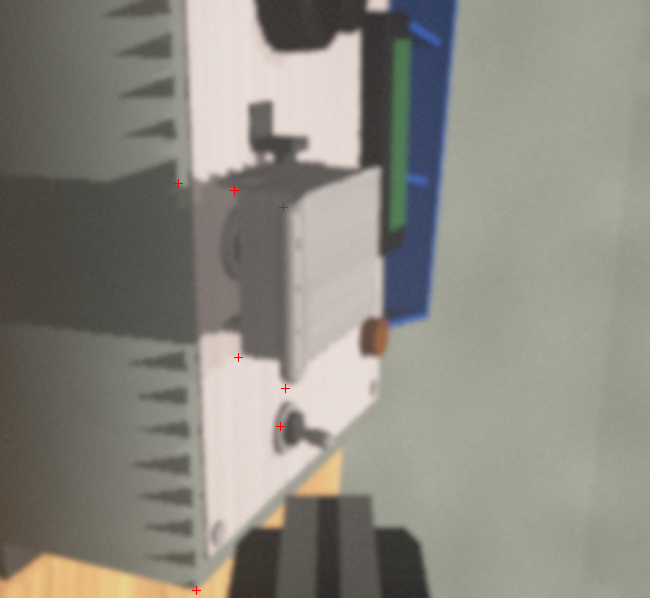

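```bash
cat >> h.py <<'E'
def fk(q,k):
    h,b,d,s,D,a,c,e=k
    r=R.identity();t=np.zeros(3)
    for ax,an,v in(("z",q[0],(0,s,h)),("y",q[1],(a,0,b)),("y",q[2],(c,0,d)),("z",q[3],(0,0,0)),("y",q[4],(e,0,0)),("z",q[5],(0,0,D))):
        r=r*R.from_euler(ax,an);t=t+r.apply(v)
    return t,r
E
python3 - <<'E'
from h import *
from scipy.optimize import least_squares
d=pickle.load(open("d0.pkl","rb"))["o"];O=[d,pickle.load(open("d1.pkl","rb"))[0],pickle.load(open("d2.pkl","rb"))[0]]
for o in O:
    t,r=fk(o["q"],[.3,.4,.35,.07,.3,0,0,0]);print((r.inv()*R.from_rotvec(o["tool_rot"])).as_rotvec().round(3))
for m in(5,6,7,8):
    f=lambda k:np.r_[np.concatenate([fk(o["q"],np.r_[k,np.zeros(8-m)])[0]-o["tool_pos"] for o in O])*1e3, .001*k]
    s=least_squares(f,[.3,.4,.35,.07,.3,0,0,0][:m]);print(m,s.x.round(4),s.fun[:9].round(2))
E
```

```text
[-0.     0.     1.571]
[-0.    -0.     1.571]
[-0.    -0.     1.571]
5 [0.1205 0.4548 0.5973 0.0744 0.283 ] [-1.1  -1.45  3.8  -5.38 -1.76 -1.54  6.76  1.72 -2.26]
6 [0.1229 0.4247 0.5869 0.0732 0.2595 0.0135] [ 0.8  -0.69 -0.06 -4.72 -0.88  2.74  4.51  1.72 -2.68]
7 [0.238  0.4264 0.6099 0.0742 0.2795 0.     0.0957] [ 0. -0. -0. -0.  0.  0.  0.  0. -0.]
8 [0.238  0.4264 0.6099 0.0742 0.2795 0.     0.0957 0.    ] [ 0. -0. -0. -0.  0.  0.  0. -0. -0.]
```

```bash
cat >> h.py <<'E'
K=[.238,.4264,.6099,.0742,.2795,0,.0957,0]
LO=np.array([-3.01,-1.01,.06,-1.02,.09,-3.14]);HI=np.array([3.01,2.22,2.58,4.17,2.62,3.14])
OFF=R.from_rotvec([0,0,np.pi/2])
def ik(P,M,seed):
    from scipy.optimize import least_squares
    def f(q):
        t,r=fk(q,K);return np.r_[(t-P)*10,((r*OFF).inv()*R.from_matrix(M)).as_rotvec()]
    s=least_squares(f,np.clip(seed,LO+1e-3,HI-1e-3),bounds=(LO,HI));return s.x,np.abs(s.fun).max()
E
python3 - <<'E'
from h import *
p=np.load("pose.npy");q1=pickle.load(open("d1.pkl","rb"))[0]["q"]
for cx,cz in((-.14,.166),(-.09,.092),(-.033,.092),(.002,.114)):
    for a in(60,50,45,38,30,15):
        P,M=tgt(p,cx,0,cz,a)
        out=[]
        for off in(0,90,-90,180):
            Mo=M@R.from_euler("z",off,degrees=True).as_matrix()
            q,e=min((ik(P,Mo,s) for s in([.3,-.4,2.3,0,.5,.2-np.radians(off)],[.3,-.2,2,3.1,.4,-2.9+np.radians(off)])),key=lambda v:v[1])
            out.append((off,q.round(2).tolist()) if e<1e-3 else (off,'-'))
        print(cx,cz,a,out)
E
```

```text
-0.14 0.166 60 [(0, [0.28, -0.49, 2.25, -0.06, 0.86, 0.11]), (90, [0.28, -0.49, 2.25, -0.06, 0.86, 1.69]), (-90, [0.28, -0.49, 2.25, -0.06, 0.86, -1.46]), (180, [0.28, -0.49, 2.25, -0.06, 0.86, -3.03])]
-0.14 0.166 50 [(0, [0.29, -0.59, 2.36, -0.1, 0.68, 0.15]), (90, [0.29, -0.59, 2.36, -0.1, 0.68, 1.72]), (-90, [0.29, -0.59, 2.36, -0.1, 0.68, -1.42]), (180, [0.29, -0.59, 2.36, -0.1, 0.68, -2.99])]
-0.14 0.166 45 [(0, [0.29, -0.64, 2.41, -0.13, 0.59, 0.18]), (90, [0.29, -0.64, 2.41, -0.13, 0.59, 1.76]), (-90, [0.29, -0.64, 2.41, -0.13, 0.59, -1.39]), (180, [0.29, -0.64, 2.41, -0.13, 0.59, -2.96])]
-0.14 0.166 38 [(0, [0.3, -0.69, 2.48, -0.2, 0.45, 0.25]), (90, [0.3, -0.69, 2.48, -0.2, 0.45, 1.82]), (-90, [0.3, -0.69, 2.48, -0.2, 0.45, -1.32]), (180, [0.3, -0.69, 2.48, -0.2, 0.45, -2.89])]
-0.14 0.166 30 [(0, [0.31, -0.72, 2.56, -0.39, 0.28, 0.43]), (90, [0.31, -0.72, 2.56, -0.39, 0.28, 2.0]), (-90, [0.31, -0.72, 2.56, -0.39, 0.28, -1.14]), (180, [0.31, -0.72, 2.56, -0.39, 0.28, -2.71])]
-0.14 0.166 15 [(0, '-'), (90, '-'), (-90, '-'), (180, '-')]
-0.09 0.092 60 [(0, [0.27, -0.23, 2.1
[... 2446 characters left out ...]
6, -0.09, 2.08, -0.1, 0.46, -1.43]), (180, [0.26, -0.09, 2.08, -0.1, 0.46, -3.0])]
0.002 0.114 45 [(0, [0.26, -0.1, 2.12, -0.15, 0.34, 0.2]), (90, [0.26, -0.1, 2.12, -0.15, 0.34, 1.77]), (-90, [0.26, -0.1, 2.12, -0.15, 0.34, -1.38]), (180, [0.26, -0.1, 2.12, -0.15, 0.34, -2.95])]
0.002 0.114 38 [(0, [0.27, -0.11, 2.18, -0.35, 0.18, 0.39]), (90, [0.27, -0.11, 2.18, -0.35, 0.18, 1.96]), (-90, [0.27, -0.11, 2.18, -0.35, 0.18, -1.18]), (180, [0.27, -0.11, 2.18, -0.35, 0.18, -2.75])]
0.002 0.114 30 [(0, '-'), (90, '-'), (-90, '-'), (180, '-')]
0.002 0.114 15 [(0, '-'), (90, [0.28, 0.0, 2.3, 3.32, 0.47, -1.71]), (-90, [0.28, 0.0, 2.3, 3.32, 0.47, 1.43]), (180, [0.28, 0.0, 2.3, 3.32, 0.47, -0.14])]
```

The low tilt ran into joint limits, since q5 is near its minimum. I now have an exact kinematic model of the arm. It shows that a 50° tilt is reachable everywhere, with the tool turned 90° so that the 22 mm finger side lies in the lifting plane. I'm backing off to that pose.

```bash
cat >> h.py <<'E'
def tgx(p,cx,cy,cz,a=50):
    P,M=tgt(p,cx,cy,cz,a);return P,M@R.from_euler("z",90,degrees=True).as_matrix()
E
python3 - <<'E'
from h import *
from station import ctrl
p=np.load("pose.npy");o=ctrl.get_obs();print(con(p,o["tool_pos"]))
T=tgt(p,-.14,0,.17,50);rows(o["tool_pos"],o["tool_rot"],T,6)
E
```

```text
[-0.12332373 -0.01678347  0.16594535]
[0.06, -0.01, -0.06] [0.57, 0.01, 0.0]
[0.06, -0.01, -0.06] [0.57, 0.01, 0.0]
[0.06, -0.02, -0.05] [0.57, 0.01, 0.0]
[0.06, -0.02, -0.05] [0.57, 0.01, 0.0]
[0.06, -0.03, -0.05] [0.57, 0.01, 0.0]
[0.06, -0.03, -0.05] [0.57, 0.01, 0.0]
```

Call:
play_rows --series '[[0,[0.06,-0.01,-0.06],[0.57,0,0]],[0,[0.06,-0.01,-0.06],[0.57,0,0]],[0,[0.06,-0.02,-0.05],[0.57,0,0]],[0,[0.06,-0.02,-0.05],[0.57,0,0]],[0,[0.06,-0.03,-0.05],[0.57,0,0]],[0,[0.06,-0.03,-0.05],[0.57,0,0]],[0,[0,0,0],[0,0,0]],[0,[0,0,0],[0,0,0]]]'

```text
t: 4.12
tool_pos: [0.4876, 0.1969, 0.169]
tool_rot: [1.638, 1.939, 0.757]
contact_force: [-0.2, -0.7, -0.2]
opening: -0.0
grip_force: 0.0
```

```bash
python3 - <<'E'
from h import *
from station import ctrl
p=np.load("pose.npy");o=ctrl.get_obs();print(con(p,o["tool_pos"]),o["q"],o["contact_force"])
rows(o["tool_pos"],o["tool_rot"],tgx(p,-.12,0,.14),14)
E
```

```text
[-0.13698788 -0.00617582  0.16903277] [ 0.2966887  -0.61096157  2.38172449 -0.17455208  0.62728077  0.23066404] [-0.17336786 -0.73396336 -0.24571907]
[0.01, -0.01, 0.05] [0.03, -0.01, 0.8]
[0.01, -0.01, 0.05] [0.03, -0.01, 0.8]
[0.01, -0.01, 0.05] [0.03, -0.01, 0.8]
[0.01, -0.01, 0.05] [0.03, -0.01, 0.8]
[0.0, -0.01, 0.05] [0.03, -0.01, 0.8]
[0.0, -0.01, 0.05] [0.03, -0.01, 0.8]
[0.0, -0.01, 0.05] [0.03, -0.01, 0.8]
[0.0, -0.01, 0.05] [0.03, -0.01, 0.8]
[-0.0, -0.01, 0.05] [0.03, -0.01, 0.8]
[-0.0, -0.01, 0.05] [0.03, -0.01, 0.8]
[-0.0, -0.01, 0.05] [0.03, -0.01, 0.8]
[-0.0, -0.01, 0.05] [0.03, -0.01, 0.8]
[-0.01, -0.01, 0.05] [0.03, -0.01, 0.8]
[-0.01, -0.01, 0.05] [0.03, -0.01, 0.8]
```

Call:
play_rows --series '[[0,[0,0,0],[0.03,0,1]],[0,[0,0,0],[0.03,0,1]],[0,[0,0,0],[0.03,0,1]],[0,[0,0,0],[0.03,0,1]],[0,[0,0,0],[0.03,0,1]],[0,[0,0,0],[0.03,0,1]],[0,[0,0,0],[0.03,0,1]],[0,[0,0,0],[0.03,0,1]]]'

```text
t: 5.12
tool_pos: [0.4873, 0.1967, 0.1687]
tool_rot: [2.709, 0.872, 1.075]
contact_force: [1.0, 0.6, 0.1]
opening: 0.0001
grip_force: 0.0
```

Call:
play_rows --series '[[0,[0,0,0],[0,0,1]],[0,[0,0,0],[0,0,1]],[0,[0,0,0],[0,0,1]],[0,[0,0,0],[0,0,0.2]],[0,[0,0,0],[0,0,0]]]'

```text
t: 5.75
tool_pos: [0.4877, 0.1969, 0.1695]
tool_rot: [-2.87, -0.262, -1.097]
contact_force: [0.2, 0.3, 0.4]
opening: 0.0002
grip_force: 0.0
```

```bash
python3 - <<'E'
from h import *
from station import ctrl
p=np.load("pose.npy");o=ctrl.get_obs();print(o["t"],con(p,o["tool_pos"]),o["q"],o["contact_force"])
rows(o["tool_pos"],o["tool_rot"],tgx(p,-.1,0,.092),5)
E
```

```text
5.75 [-0.13689566 -0.0061891   0.16949441] [ 0.28079752 -0.60419231  2.36823076 -0.11897596  0.65442323  1.73649358] [0.23234432 0.33256066 0.41780074]
[-0.1, -0.03, 0.33] [0.02, -0.04, -0.0]
[-0.09, -0.03, 0.33] [0.02, -0.04, -0.0]
[-0.09, -0.03, 0.33] [0.02, -0.04, -0.0]
[-0.09, -0.03, 0.33] [0.02, -0.04, -0.0]
[-0.09, -0.03, 0.33] [0.02, -0.04, -0.0]
```

Call:
play_rows --series '[[0,[-0.1,-0.03,0.33],[0.02,-0.04,0]],[0,[-0.09,-0.03,0.33],[0.02,-0.04,0]],[0,[-0.09,-0.03,0.33],[0.02,-0.04,0]],[0,[-0.09,-0.03,0.33],[0.02,-0.04,0]],[0,[-0.09,-0.03,0.33],[0.02,-0.04,0]],[0,[0,0,0],[0,0,0]],[0,[0,0,0],[0,0,0]]]'

```text
t: 6.62
tool_pos: [0.5232, 0.211, 0.0934]
tool_rot: [-2.874, -0.268, -1.053]
contact_force: [0.1, 0.1, 0.4]
opening: 0.0002
grip_force: 0.0
```

```bash
python3 - <<'E'
from h import *
from station import ctrl,imaging
import cv2
p=np.load("pose.npy");o=ctrl.get_obs();c=imaging.get_image("wrist");E=wE(o,c);pickle.dump((o,c),open("d3.pkl","wb"))
print(o["t"],con(p,o["tool_pos"]),o["contact_force"],o["q"])
f=[(-.03,.1,.085),(-.03,-.1,.085),(-.051,.022,.125),(-.051,-.022,.125),(.03,-.07,.085),(.13,.1,.085),(.13,-.1,.085),(.0155,.022,.123),(.0155,-.022,.123),(.03,.07,.109)]
u=proj(c,W(p,f),E);print(u.round(0).tolist())
H=np.linalg.inv(c["hand_eye"])
print(proj(c,[[.011,y,z] for y in(-.008,.008) for z in(0,-.017)],H).round(0).tolist())
b=c["color"].copy()
for q in u: cv2.drawMarker(b,tuple(int(v) for v in q),(0,0,255),cv2.MARKER_CROSS,7,1)
cv2.imwrite("pics/w3.png",cv2.resize(b[0:430],None,fx=1.25,fy=1.25,interpolation=cv2.INTER_CUBIC))
print("-- insert");rows(*[o[k] for k in("tool_pos","tool_rot")],tgx(p,-.043,0,.090),3)
E
```

```text
6.625 [-0.09936959  0.00099712  0.09338066] [0.07820598 0.13936905 0.44265013] [ 0.27888395 -0.32847127  2.3170657  -0.12549203  0.45521018  1.75608123]
[[130.0, 175.0], [524.0, 174.0], [270.0, 167.0], [383.0, 167.0], [450.0, 83.0], [176.0, -32.0], [476.0, -34.0], [278.0, 46.0], [374.0, 46.0], [189.0, 49.0]]
[[305.0, 283.0], [303.0, 303.0], [344.0, 283.0], [346.0, 303.0]]
-- insert
[0.27, 0.01, 0.26] [-0.01, -0.01, -0.01]
[0.27, 0.01, 0.26] [-0.01, -0.01, -0.01]
[0.27, 0.01, 0.26] [-0.01, -0.01, -0.01]
```

View pics/w3.png

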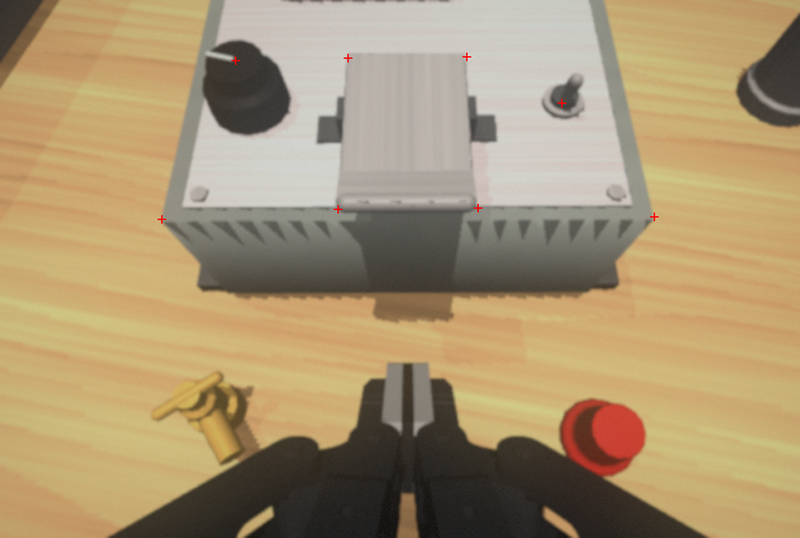

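The overlay fits within about 1 mm: lip ends at (337, 207) and (475, 207), finger centred at column 408. Inserting under the nose.

Call:
play_rows --series '[[0,[0.27,0,0.26],[0,0,0]],[0,[0.27,0,0.26],[0,0,0]],[0,[0.27,0,0.26],[0,0,0]],[0,[0,0,0],[0,0,0]],[0,[0,0,0],[0,0,0]]]'

```text
t: 7.3
tool_pos: [0.5777, 0.2214, 0.0896]
tool_rot: [-2.874, -0.268, -1.052]
contact_force: [0.5, -0.3, -0.0]
opening: -0.0
grip_force: 0.0
```

```bash
cat > go.py <<'E'
from h import *
from station import ctrl
import sys
p=np.load("pose.npy");o=ctrl.get_obs();pos,rv=o["tool_pos"],o["tool_rot"]
print(o["t"],con(p,pos).round(4),o["contact_force"].round(2),o["q"][[3,4]].round(2))
for a in sys.argv[1:]:
    x,z,n=a.split(",");T=tgx(p,float(x)/1e3,.0005,float(z)/1e3);print(a);rows(pos,rv,T,int(n));pos,rv=T[0],R.from_matrix(T[1]).as_rotvec()
E
python3 go.py -36.5,102,2 -31.5,111,2 -25,119,2 -21,122.5,1
```

```text
7.3 [-0.0438  0.001   0.0896] [ 0.52 -0.3  -0.03] [-0.12  0.41]
-36.5,102,2
[0.14, 0.0, -0.05] [-0.01, -0.01, -0.02]
[0.14, 0.0, -0.05] [-0.01, -0.01, -0.02]
-31.5,111,2
[0.1, -0.0, -0.04] [0.0, 0.0, 0.0]
[0.1, -0.0, -0.04] [0.0, 0.0, 0.0]
-25,119,2
[0.1, 0.0, -0.02] [0.0, 0.0, 0.0]
[0.1, 0.0, -0.02] [0.0, 0.0, 0.0]
-21,122.5,1
[0.11, -0.0, -0.0] [0.0, 0.0, 0.0]
```

Call:
play_rows --series '[[0,[0.07,0,-0.02],[0,0,0]],[0,[0.07,0,-0.03],[0,0,0]],[0,[0.07,0,-0.02],[0,0,0]],[0,[0.07,0,-0.03],[0,0,0]],[0,[0.1,0,-0.04],[0,0,0]],[0,[0.1,0,-0.04],[0,0,0]],[0,[0,0,0],[0,0,0]]]'

```text
t: 8.18
tool_pos: [0.5915, 0.2239, 0.113]
tool_rot: [-2.873, -0.267, -1.055]
contact_force: [-0.4, -1.7, -0.4]
opening: -0.0
grip_force: 0.6
```

```bash
python3 go.py -25,119,2 -21,122.5,1 -21,122.5,1; python3 - <<'E'
from station import imaging
import cv2
c=imaging.get_image("scene")["color"][170:290,390:510];w=imaging.get_image("wrist")["color"][20:320,180:480]
cv2.imwrite("pics/lift.png",cv2.hconcat([cv2.resize(c,(400,400),interpolation=cv2.INTER_CUBIC),cv2.resize(w,(400,400))]))
E
```

```text
8.175 [-0.0298  0.0008  0.113 ] [-0.39 -1.71 -0.4 ] [-0.1   0.46]
-25,119,2
[0.08, 0.0, -0.01] [-0.01, -0.02, -0.02]
[0.08, 0.0, -0.01] [-0.01, -0.02, -0.02]
-21,122.5,1
[0.11, -0.0, -0.0] [0.0, 0.0, 0.0]
-21,122.5,1
[0.0, 0.0, 0.0] [0.0, 0.0, 0.0]
```

View pics/lift.png

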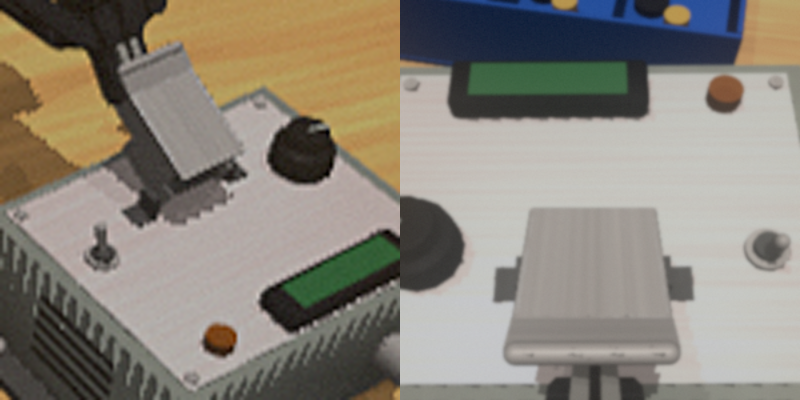

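The guard rises on the finger: in the left half its top is tilted, and in the right half the lip sits at about row 350 of the picture, above the finger. Continuing the lift.

Call:
play_rows --series '[[0,[0.08,0,-0.01],[0,0,0]],[0,[0.08,0,-0.01],[0,0,0]],[0,[0.11,0,0],[0,0,0]],[0,[0,0,0],[0,0,0]],[0,[0,0,0],[0,0,0]]]'

```text
t: 8.9
tool_pos: [0.6001, 0.2255, 0.1212]
tool_rot: [-2.874, -0.268, -1.052]
contact_force: [-1.0, -0.4, -0.0]
opening: 0.0002
grip_force: 0.6
```

```bash
python3 go.py -7,113.5,4; python3 - <<'E'
# guard angle from the wrist image: bead ends vs opening
from h import *
from station import ctrl,imaging
import cv2
p=np.load("pose.npy");o=ctrl.get_obs();c=imaging.get_image("wrist");E=wE(o,c)
for th in(.3,.4,.5,.6,.7,.8,.9,1.0):
    a=np.radians(154)-th;L=[.0155+.0707*np.cos(a),0,.094+.0707*np.sin(a)]
    print(th,proj(c,W(p,[L]),E).round(0).tolist())
g=cv2.cvtColor(c["color"],cv2.COLOR_BGR2GRAY)[:,300:350].mean(1)
print([(r,int(g[r])) for r in range(100,330,5)])
E
```

```text
8.9 [-0.0211  0.0007  0.1212] [-0.96 -0.43 -0.04] [-0.1   0.47]
-7,113.5,4
[0.03, 0.0, 0.07] [-0.0, -0.01, -0.01]
[0.03, 0.0, 0.07] [-0.0, -0.01, -0.01]
[0.03, 0.0, 0.07] [-0.0, -0.01, -0.01]
[0.03, 0.0, 0.07] [-0.0, -0.01, -0.01]
0.3 [[326.0, 337.0]]
0.4 [[326.0, 320.0]]
0.5 [[326.0, 301.0]]
0.6 [[326.0, 281.0]]
0.7 [[326.0, 261.0]]
0.8 [[326.0, 240.0]]
0.9 [[326.0, 219.0]]
1.0 [[325.0, 199.0]]
[(100, 87), (105, 88), (110, 89), (115, 49), (120, 48), (125, 49), (130, 145), (135, 196), (140, 195), (145, 196), (150, 196), (155, 197), (160, 195), (165, 199), (170, 198), (175, 199), (180, 199), (185, 198), (190, 198), (195, 186), (200, 141), (205, 140), (210, 140), (215, 139), (220, 139), (225, 138), (230, 138), (235, 138), (240, 137), (245, 137), (250, 132), (255, 112), (260, 131), (265, 179), (270, 152), (275, 100), (280, 91), (285, 89), (290, 110), (295, 106), (300, 109), (305, 91), (310, 90), (315, 92), (320, 92), (325, 92)]
```

Guard at about 0.67 rad (bead at row 267). Sliding in under the hood towards the toggle.

Call:
play_rows --series '[[0,[0.03,0,0.07],[0,0,0]],[0,[0.03,0,0.07],[0,0,0]],[0,[0.03,0,0.07],[0,0,0]],[0,[0.03,0,0.07],[0,0,0]],[0,[0,0,0],[0,0,0]],[0,[0,0,0],[0,0,0]]]'

```text
t: 9.7
tool_pos: [0.6134, 0.228, 0.1142]
tool_rot: [-2.874, -0.268, -1.052]
contact_force: [-1.4, 0.1, -1.5]
opening: -0.0001
grip_force: 1.3
```

```bash
python3 go.py 0,112.5,2 6,112.5,2
```

```text
9.7 [-0.0076  0.0007  0.1142] [-1.4   0.09 -1.49] [-0.1   0.46]
0,112.5,2
[0.05, 0.0, 0.06] [-0.01, -0.01, -0.02]
[0.05, 0.0, 0.06] [-0.01, -0.01, -0.02]
6,112.5,2
[0.05, 0.0, 0.04] [0.0, 0.0, 0.0]
[0.05, 0.0, 0.04] [0.0, 0.0, 0.0]
```

Call:
play_rows --series '[[0,[0.05,0,0.06],[0,0,0]],[0,[0.05,0,0.06],[0,0,0]],[0,[0,0,0],[0,0,0]]]'

```text
t: 10.07
tool_pos: [0.6213, 0.2295, 0.1134]
tool_rot: [-2.874, -0.267, -1.053]
contact_force: [-1.4, -0.7, -0.5]
opening: -0.0002
grip_force: 0.5
```

Call:
play_rows --series '[[0,[0.05,0,0.04],[0,0,0]],[0,[0,0,0],[0,0,0]]]'

```text
t: 10.32
tool_pos: [0.6239, 0.23, 0.1125]
tool_rot: [-2.875, -0.268, -1.05]
contact_force: [-1.0, 0.7, -0.5]
opening: 0.0002
grip_force: 0.6
```

Call:
play_rows --series '[[0,[0.05,0,0.04],[0,0,0]],[0,[0,0,0],[0,0,0]]]'

```text
t: 10.58
tool_pos: [0.6263, 0.2305, 0.1124]
tool_rot: [-2.876, -0.268, -1.047]
contact_force: [-10.0, -2.4, 4.4]
opening: 0.0001
grip_force: 6.3
```

```bash
python3 go.py 9,112.5,1
```

```text
10.575 [0.0056 0.0007 0.1124] [-10.05  -2.42   4.43] [-0.1   0.45]
9,112.5,1
[0.05, 0.0, 0.04] [-0.02, -0.01, -0.03]
```

Call:
play_rows --series '[[0,[-0.05,0,-0.04],[0,0,0]],[0,[0,0,0],[0,0,0]]]'

```text
t: 10.82
tool_pos: [0.6239, 0.23, 0.1128]
tool_rot: [-2.874, -0.268, -1.051]
contact_force: [-0.7, -0.9, -1.8]
opening: 0.0002
grip_force: 0.7
```

```bash
python3 go.py; python3 - <<'E'
from h import *
from station import imaging
import cv2
p=np.load("pose.npy");c=imaging.get_image("scene")
u=proj(c,W(p,[[0,0,.087],[-.008,0,.114],[.008,0,.114]]));print(u.round(1).tolist())
x,y=u[0].astype(int)-[30,40]
a=c["color"][y:y+60,x:x+60]
a=cv2.resize(a,(590,590),interpolation=cv2.INTER_CUBIC);a=cv2.convertScaleAbs(a,alpha=1.8,beta=20)
k=590/60
for q,col in zip(u,((255,0,0),(0,0,255),(0,255,0))): cv2.drawMarker(a,tuple(int(v) for v in (q-[x,y])*k),col,cv2.MARKER_CROSS,10,1)
cv2.imwrite("pics/flip.png",a)
E
```

```text
10.825 [0.0032 0.0007 0.1128] [-0.66 -0.92 -1.75] [-0.1   0.45]
[[439.3, 222.8], [438.7, 209.2], [444.7, 214.2]]
```

View pics/flip.png

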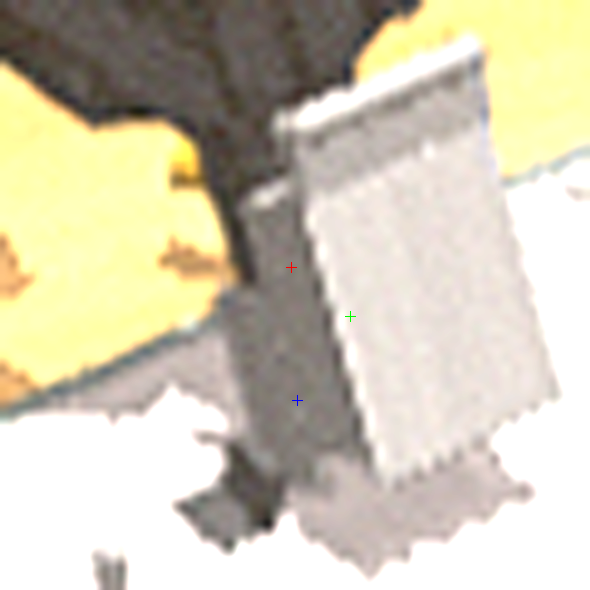

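The toggle itself is hidden in this picture, but the guard is clearly up. The forces settle it: with the TCP at x = +3 mm and z = 113 mm there is no contact, a place the off or mid bat would fill. At 5.6 mm it met a hard stop that pushed back and up. So the toggle is on, and I withdraw by the reverse path.

```bash
python3 go.py -7,113.5,2 -21,122,3 -30,113,3 -37,102,3 -44,89,3 -100,91,5
```

```text
10.875 [0.0032 0.0007 0.1128] [-0.76  0.47 -0.67] [-0.1   0.45]
-7,113.5,2
[-0.07, 0.0, -0.07] [-0.01, -0.01, -0.02]
[-0.07, 0.0, -0.07] [-0.01, -0.01, -0.02]
-21,122,3
[-0.04, 0.0, -0.1] [0.0, 0.0, 0.0]
[-0.04, 0.0, -0.1] [0.0, 0.0, 0.0]
[-0.04, 0.0, -0.1] [0.0, 0.0, 0.0]
-30,113,3
[-0.08, -0.0, 0.01] [0.0, 0.0, 0.0]
[-0.08, -0.0, 0.01] [0.0, 0.0, 0.0]
[-0.08, -0.0, 0.01] [0.0, 0.0, 0.0]
-37,102,3
[-0.08, -0.0, 0.03] [0.0, 0.0, 0.0]
[-0.08, -0.0, 0.03] [0.0, 0.0, 0.0]
[-0.08, -0.0, 0.03] [0.0, 0.0, 0.0]
-44,89,3
[-0.09, -0.0, 0.04] [0.0, 0.0, 0.0]
[-0.09, -0.0, 0.04] [0.0, 0.0, 0.0]
[-0.09, -0.0, 0.04] [0.0, 0.0, 0.0]
-100,91,5
[-0.17, 0.0, -0.15] [0.0, 0.0, 0.0]
[-0.17, 0.0, -0.15] [0.0, 0.0, 0.0]
[-0.17, 0.0, -0.15] [0.0, 0.0, 0.0]
[-0.17, 0.0, -0.15] [0.0, 0.0, 0.0]
[-0.17, 0.0, -0.15] [0.0, 0.0, 0.0]
```

Call:
play_rows --series '[[0,[-0.07,0,-0.07],[0,0,0]],[0,[-0.07,0,-0.07],[0,0,0]],[0,[-0.04,0,-0.1],[0,0,0]],[0,[-0.04,0,-0.1],[0,0,0]],[0,[-0.04,0,-0.1],[0,0,0]],[0,[-0.08,0,0.01],[0,0,0]],[0,[-0.08,0,0.01],[0,0,0]],[0,[-0.08,0,0.01],[0,0,0]]]'

```text
t: 11.88
tool_pos: [0.5921, 0.224, 0.1122]
tool_rot: [-2.875, -0.268, -1.051]
contact_force: [-0.6, 0.4, -1.1]
opening: 0.0001
grip_force: 0.5
```

Call:
play_rows --series '[[0,[-0.08,0,0.03],[0,0,0]],[0,[-0.08,0,0.03],[0,0,0]],[0,[-0.08,0,0.03],[0,0,0]],[0,[-0.09,0,0.04],[0,0,0]],[0,[-0.09,0,0.04],[0,0,0]],[0,[-0.09,0,0.04],[0,0,0]],[0,[0,0,0],[0,0,0]]]'

```text
t: 12.75
tool_pos: [0.5797, 0.2218, 0.0879]
tool_rot: [-2.874, -0.268, -1.052]
contact_force: [-0.9, 0.4, 1.7]
opening: 0.0004
grip_force: 0.0
```

```bash
python3 go.py -100,91,5
```

```text
12.75 [-0.0418  0.0009  0.0879] [-0.86  0.41  1.73] [-0.12  0.41]
-100,91,5
[-0.17, 0.0, -0.16] [-0.0, -0.01, -0.01]
[-0.17, 0.0, -0.16] [-0.0, -0.01, -0.01]
[-0.17, 0.0, -0.16] [-0.0, -0.01, -0.01]
[-0.17, 0.0, -0.16] [-0.0, -0.01, -0.01]
[-0.17, 0.0, -0.16] [-0.0, -0.01, -0.01]
```

Call:
play_rows --series '[[0,[-0.17,0,-0.16],[0,0,0]],[0,[-0.17,0,-0.16],[0,0,0]],[0,[-0.17,0,-0.16],[0,0,0]],[0,[-0.17,0,-0.16],[0,0,0]],[0,[-0.17,0,-0.16],[0,0,0]],[0,[0,0,0],[0,0,0]],[0,[0,0,0],[0,0,0]]]'

```text
t: 13.62
tool_pos: [0.5229, 0.211, 0.0916]
tool_rot: [-2.874, -0.268, -1.053]
contact_force: [0.3, 0.3, -0.2]
opening: 0.0001
grip_force: 0.0
```

```bash
python3 go.py; python3 - <<'E'
# is the guard shut as before? compare with the first wrist image at the same standoff, and the scene image around the guard
from h import *
from station import ctrl,imaging
import cv2
p=np.load("pose.npy");o=ctrl.get_obs();c=imaging.get_image("wrist");o3,c3=pickle.load(open("d3.pkl","rb"))
print(o["tool_pos"]-o3["tool_pos"])
def patch(o,c):  # warp so lip corners and hood back corners land on fixed pixels
    f=[(-.051,.022,.125),(-.051,-.022,.125),(.0155,.022,.123),(.0155,-.022,.123)]
    u=proj(c,W(p,f),wE(o,c)).astype(np.float32)
    h=cv2.getPerspectiveTransform(u,np.float32([[50,200],[150,200],[50,50],[150,50]]))
    return cv2.cvtColor(cv2.warpPerspective(c["color"],h,(200,240)),cv2.COLOR_BGR2GRAY).astype(np.float32)
a,b=patch(o,c),patch(o3,c3);print("wrist shift",cv2.phaseCorrelate(a,b),np.abs(a-b).mean())
s=imaging.get_image("scene")["color"];s0=pickle.load(open("d0.pkl","rb"))["scene"]["color"]
g=lambda i,y,x:cv2.cvtColor(i,cv2.COLOR_BGR2GRAY)[y:y+60,x:x+80].astype(np.float32)
d=cv2.absdiff(cv2.blur(s,(3,3)),cv2.blur(s0,(3,3))).max(2)
print("guard region diff",d[188:232,418:460].mean(),"small toggle",d[235:253,412:428].mean(),"panel ref",d[240:260,440:460].mean())
E
```

```text
13.625 [-0.0997  0.001   0.0916] [ 0.34  0.32 -0.2 ] [-0.13  0.45]
[-3.09338555e-04 -2.16339916e-05 -1.77034864e-03]
wrist shift ((-0.0611299749637908, -0.7147020017949188), 0.9401224584579467) 1.7344792
guard region diff 5.912337662337662 small toggle 6.881944444444445 panel ref 8.2525
```

The guard is shut: its image matches the earlier one to within a pixel. Nothing is touched, so I hand in.

```bash
python3 -c "
from station import ctrl
print(ctrl.finish_job())"
```

```text
the job is handed in; nothing more can be done
None
```

I lifted the guard to about 0.67 rad, flipped the toggle to its far position and let the guard drop shut, then handed in the job at about 13.6 s; the toggle being on is inferred from contact forces, because no camera view showed it.

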